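# Pack the closed specimen canisters into the carrier tray

### The arm

A 6-joint arm with a two-finger parallel gripper is mounted at the origin on the work surface. World frame = base frame: x ahead of the robot, y to its left, z up, the work surface at z = 0. Lengths are in mm, angles in rad, forces in N, time in s.
With the tool pointing down it reaches from about 275 to 750 mm from the base axis. Payload 10.2 kg.
Tool frame: the origin (TCP) lies on the centre line of the jaws, within the pads' length; the fingertips stand 8 mm ahead of it and the grasp point (between the pads) lies 11 mm behind it; x points along the fingers, y is the direction in which the jaws open and shut, and the axes are right-handed (so a half turn about x gives the same grasp; the last joint's range is limited). The gripper opens to 85 mm and grips with 20 to 120 N. Pads are 22 mm wide; open, the fingers measure 114 mm over their backs; the gripper's body (76 mm by 85 mm) begins 54 mm behind the grasp point. The pads swing forward as they close: fully open they stand 13 mm farther back than shut.
Start: joints at [1.109, 0.313, 1.498, -0, 1.331, -0.223], TCP at [124.194, 510.105, 239.294] pointing down, gripper open.
Joint ranges: [-2.94, 2.94], [-0.97, 2.17], [0.19, 2.56], [-1.23, 4.37], [0.02, 3.11], [-2.88, 2.88]. Speed limits (rad/s): [2.39, 2.39, 3.01, 3.14, 3.14, 3.14].

### API

Orientations are given as a unit quaternion [w, x, y, z].
In Python, from rig import ctrl, vision, workorder gives the robot as it stands. The module is installed in compiled form; this text tells all that it offers.
- The arm moves only by the shell command python3 -m jog 'ROWS' [OPENING] [FORCE]. ROWS is JSON, a list that holds one entry, the list of rows, each a list of 6 numbers: the shift along the tool's x, y, z in m, then the turn, a rotation vector about the tool's x, y, z in rad. A call has 1 to 12 rows; each row shifts and turns the commanded pose from where the row before left it, along the tool's axes as they then stand; what a row does not reach is not made up. A row lasts 1/8 s, in which the tool goes at most 62.5 mm and 10.7 degrees, less where a joint would pass 70% of its speed; a pose out of reach is approached as far as the arm can. A call is refused whole if a number of a shift passes 0.0625 or a number of a turn 0.188, either way. A call with a gripper value outside its range is refused whole. OPENING is the closure in counts, from 0 (fully open) to 255 (shut), set as the call begins (- or left out, the last holds). The fingers move at their own pace and stop on an object; FORCE is the grip in N (left out, the last holds). Time passes only in rows, so rows that do not move let the fingers close. It gives the time, the measured TCP pose, the force and the opening at its end, in the units of the state.
- ctrl.sense(): the state, without advancing time (a new reading comes with each control period).
- vision.capture(name): name is "scene" or "top"; returns a dict with "image" (480x640x3 uint8, red, green, blue), "mtx" (3x3 intrinsics, pixels), "R" (3x3) and "t" (3): a world point X has camera coordinates R X + t. Camera axes: x right, y down, z forward; pixel columns grow to the right and rows downward; lengths in mm; the calibration is good to about 2 mm. A picture is of the moment at which its call begins. There is no depth.
- workorder.finish_job(): hands the job in, once; it reports no verdict.
The state is a dict: "time_s": time; "joints": joint angles; "dq": joint speeds; "tau": joint torques, N m; "eef_pos": TCP position; "ee_rot": TCP orientation; "force": force on the tool from outside, world axes, zero at the start; "wrist_torque": the same for the moment, N m; "grip_width": opening from 0.0 (shut) to 1.0 (fully open).
Only numpy, scipy, OpenCV 4.12 (cv2) and the standard library are available. Lean on these libraries where they do the work, as an engineer would, in place of code of your own. Each camera call takes 0.05 s, during which the arm holds its last target.

### The job

Pack the black carrier tray for the cold store: stand each of the three closed canisters (the ones with a lid and knob) in the nest of its own outline, round, square or oblong, flat on the nest's floor. Keep them upright and set them down gently, do not drop them. The three open, empty canisters stay where they stand.

Things in the scene. Friction and masses are not known exactly. Their poses are not given: they have to be found in the camera images.
- round_closed_mid (a point): Closed aluminium canister, round, 44 mm in diameter, 60 mm tall with its flat lid (a thin dark seam runs round it 6 mm below the top); a black lifting knob 16 mm across and 10 mm high stands on the middle of the lid (70 mm overall). The point is on its vertical axis, 30 mm above its underside; z is up. 0.11 to 0.23 kg.
- square_closed_mid (a point): Closed aluminium canister, square, 44 x 44 mm, 60 mm tall with its flat lid (a thin dark seam runs round it 6 mm below the top); a black lifting knob 16 mm across and 10 mm high stands on the middle of the lid (70 mm overall). The point is on its vertical axis, 30 mm above its underside; z is up, x and y square to its sides. 0.11 to 0.23 kg.
- oblong_closed_mid (a point): Closed aluminium canister, oblong, 70 x 40 mm, 60 mm tall with its flat lid (a thin dark seam runs round it 6 mm below the top); a black lifting knob 16 mm across and 10 mm high stands on the middle of the lid (70 mm overall). The point is on its vertical axis, 30 mm above its underside; z is up, x along its long side. 0.11 to 0.23 kg.
- round_open_mid (a point): Open, empty aluminium canister without lid: a look-alike that stays. Round, 44 mm in diameter, 54 mm tall, wall about 3 mm, its hollow seen from above. The point is on its vertical axis, 27 mm above its underside; z is up.
- square_open_mid (a point): Open, empty aluminium canister without lid: a look-alike that stays. Square, 44 x 44 mm, 54 mm tall, wall about 3 mm, its hollow seen from above. The point is on its vertical axis, 27 mm above its underside; z is up, x and y square to its sides.
- oblong_open_mid (a point): Open, empty aluminium canister without lid: a look-alike that stays. Oblong, 70 x 40 mm, 54 mm tall, wall about 3 mm, its hollow seen from above. The point is on its vertical axis, 27 mm above its underside; z is up, x along its long side.
- nest_round_floor (a point): Round nest, 60 mm inner diameter: white rim 3 mm thick, 6 mm high, on one of three fixed grey plates (100 x 102 mm, 105 mm apart in any order along the nests' y) of the black carrier tray (116 x 336 mm, fixed, placed a little differently each time). The point is the middle of the nest's floor, 10 mm above the bench (rim's top 16 mm); z is up.
- nest_square_floor (a point): Square nest, 60 x 60 mm inside, x and y square to its sides: white rim 3 mm thick, 6 mm high, on one of three fixed grey plates (100 x 102 mm, 105 mm apart in any order along the nests' y) of the black carrier tray (116 x 336 mm, fixed, placed a little differently each time). The point is the middle of the nest's floor, 10 mm above the bench (rim's top 16 mm); z is up.
- nest_oblong_floor (a point): Oblong nest, 86 x 56 mm inside, x along its long side (across the tray): white rim 3 mm thick, 6 mm high, on one of three fixed grey plates (100 x 102 mm, 105 mm apart in any order along the nests' y) of the black carrier tray (116 x 336 mm, fixed, placed a little differently each time). The point is the middle of the nest's floor, 10 mm above the bench (rim's top 16 mm); z is up.

How it is judged:
By the outcome, as a careful person would: the job done as asked, in the order asked, and still so for the second after the job is handed in, with the robot touching nothing.
It also fails if it takes over 83 s, if anything falls off the work surface, if the arm or the gripper's body presses on something with over 40 N, if the wrist force passes 120 N, or if a joint passes its speed limit or range.

## Working session

There is one attempt and no reset: what is moved stays moved. The work goes in short steps, Python scripts to look and compute and a shell command to move; the robot and the scene stay as the last step left them, time stands still between calls to the robot, and variables do not carry over. Pictures are saved under pics/ and viewed, and the job is handed in when it is done.

```bash
mkdir -p pics; ls; python3 - <<'E'
from rig import ctrl, vision
import cv2,numpy as np
s=ctrl.sense();print({k:np.round(v,3).tolist() for k,v in s.items()})
for n in("scene","top"):
    c=vision.capture(n);cv2.imwrite(f"pics/{n}0.png",c["image"][:,:,::-1]);np.savez(f"{n}0.npz",**c)
    print(n,c["mtx"].round(1).tolist(),c["R"].round(3).tolist(),c["t"].round(1).tolist(),(-c["R"].T@c["t"]).round(0))
E
```

```text
pics
{'time_s': 0.0, 'joints': [1.109, 0.313, 1.498, 0.0, 1.331, -0.223], 'dq': [0.001, -0.001, 0.001, 0.001, 0.002, -0.002], 'tau': [0.002, -41.227, -25.974, -0.0, 0.004, 0.0], 'eef_pos': [124.082, 509.867, 238.758], 'ee_rot': [0.702, 0.084, 0.702, -0.085], 'force': [1.015, -1.117, -0.174], 'wrist_torque': [0.009, 0.008, -0.018], 'grip_width': 1.0}
scene [[435.0, 0.0, 325.6], [0.0, 435.0, 239.7], [0.0, 0.0, 1.0]] [[-0.867, 0.499, 0.003], [0.376, 0.657, -0.653], [-0.328, -0.565, -0.757]] [502.0, -167.1, 989.0] [822. 418. 638.]
top [[484.2, 0.0, 316.3], [0.0, 484.2, 236.9], [0.0, 0.0, 1.0]] [[0.028, -0.999, 0.037], [-0.982, -0.035, -0.186], [0.187, -0.031, -0.982]] [-34.4, 550.7, 819.0] [389.  10. 908.]
```

View pics/top0.png

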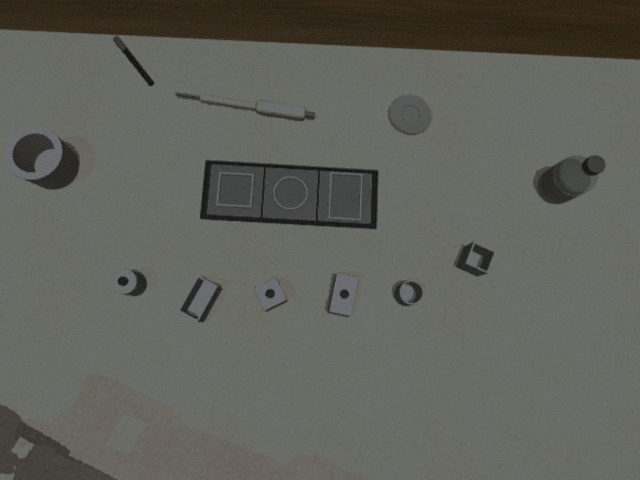

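View pics/scene0.png

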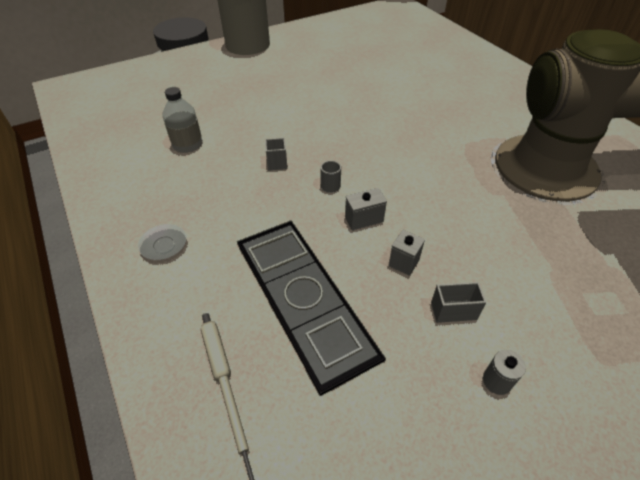

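Top view: closed round at (127,282), closed square (270,294) and closed oblong (344,295). The open ones are at (202,298), (407,292) and (475,258). Nests: square (236,190), round (291,193), oblong (345,196). Next I'll zoom in and measure.

```bash
cat > h.py <<'E'
import numpy as np,cv2
def ray(c,uv,z):
    uv=np.atleast_2d(uv).astype(float)
    d=np.c_[uv,np.ones(len(uv))]@np.linalg.inv(c["mtx"]).T@c["R"]
    o=-c["R"].T@c["t"]
    return o+d*((z-o[2])/d[:,2])[:,None]
def proj(c,X):
    p=(c["R"]@np.asarray(X).T).T+c["t"]; p=p@c["mtx"].T; return p[:,:2]/p[:,2:]
E
python3 - <<'E'
import numpy as np,cv2
c=np.load("top0.npz");im=c["image"][:,:,::-1]
a=cv2.resize(im[255:335,90:370],None,fx=2.85,fy=2.85,interpolation=cv2.INTER_CUBIC)
b=cv2.resize(im[150:235,190:390],None,fx=3.99,fy=3.99,interpolation=cv2.INTER_CUBIC)
a=cv2.resize(a,(798,228));b=b[:,:798]
o=np.vstack([a,cv2.copyMakeBorder(b,0,0,0,798-b.shape[1],0)])
cv2.imwrite("pics/z1.png",np.clip(o*1.5,0,255).astype(np.uint8));print(o.shape)
g=cv2.cvtColor(im,cv2.COLOR_BGR2GRAY)
for u,v in((127,282),(270,294),(344,295)): print(g[v-8:v+9,u-16:u+17:1][::2])
E
```

```text
(567, 798, 3)
[[110 105 108 106 105 109 108 105 110 109 108 107 107 106 109 106 108 108
  105 108 107 111 107  89  50  47  38  38  37  45  48  62  83]
 [105 105 105 109 106 110 109 112 105  83  83  70  79  81  95 108 107 108
  111 108 111 107 108 104  89  56  50  41  39  41  32  43  43]
 [109 102 106 104 111 105 105  76  49  35  28  20  28  25  30  46  81 101
  108 108 108 109 110 107 108  70  46  41  33  37  44  38  33]
 [104 104 105 109 107 106  86  34  27  31  34  31  34  29  31  20  35  72
  104 110 109 109 107 106 100  70  44  36  37  39  42  40  33]
 [109 108 112 104 109 109 101  38  29  22  29  31  27  31  35  24  49  92
  107 104 113 110 108 107 107  89  49  38  32  34  32  33  41]
 [110 107 102 110 109 106 106  86  55  42  35  37  22  30  31  59  97 109
  109 108 108 107 110 109  98  55  46  35  40  42  37  38  38]
 [109 103 108 106 108 105 106 108 110 109  98  96  89  93 106 106 110 110
  109 106 110 109 105 106  77  46  38  45  42  41  36  33  38]
 [106 107 107 109 106 106 108 107 103 108 109 108 109 110 109 106 106 106
  110 107 108 108  93  64  56  46  45  41  43  39  37
[... 1915 characters left out ...]
1 103 104 100]
 [ 89  68  56  45  73 107 107 111 111 108 111  98  51  32  38  44  41  39
   37  39  61 103 104 109 107 109 105  90 103 101 104 105 106]
 [ 74  63  54  59 102 113 107 107 108 107 110 107 100  66  44  35  35  42
   50  77 101 106 112 108 105 108 106  88 105 103 100 105 109]
 [ 71  60  43  65 108 111 110 107 111 104 109 110 107 111 104 100 100  98
  108 109 111 109 108 107 108 106 106 106 107 104 101 104 106]
 [ 69  53  51  91 112 106 110 107 103 108 106 108 107 108 109 111 111 106
  106 108 107 106 107 107 106 102  89 105 106 106 102 106 106]
 [ 63  40  64 106 110 110 113 111 110 108 107 108 108 108 110 107 109 108
  105 106 113 108 105 107 106 102  99 106 104 105 104 110 106]]
```

View pics/z1.png

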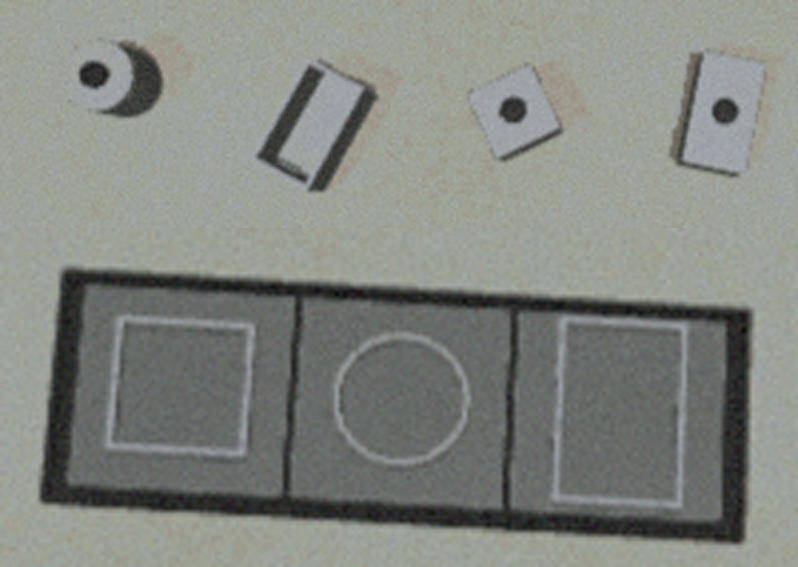

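```bash
cat > m.py <<'E'
import numpy as np,cv2
from h import *
c=np.load("top0.npz");s=np.load("scene0.npz")
im=cv2.GaussianBlur(c["image"],(3,3),0).astype(int);g=im.mean(2)
def blob(m,u,v,r):
    w=np.zeros_like(m);w[v-r:v+r,u-r:u+r]=m[v-r:v+r,u-r:u+r]
    n,l,st,ce=cv2.connectedComponentsWithStats(w.astype(np.uint8))
    k=1+np.argmin(np.hypot(*(ce[1:]-[u,v]).T)-0.1*np.sqrt(st[1:,4]));return l==k,ce[k],st[k]
sg=cv2.GaussianBlur(s["image"],(3,3),0).astype(int).mean(2)
def tri(a,b):
    A=[];B=[]
    for cam,p in((c,a),(s,b)):
        d=(cam["R"].T@np.linalg.inv(cam["mtx"])@[*p,1]);d/=np.linalg.norm(d);P=np.eye(3)-np.outer(d,d)
        o=-cam["R"].T@cam["t"];A.append(P);B.append(P@o)
    return np.linalg.lstsq(np.vstack(A),np.hstack(B),rcond=None)[0]
for nm,p,q in(("round",(124,282),(511,363)),("square",(270,294),(409,241)),("oblong",(344,295),(366,197))):
    m,ce,st=blob(g<70,*p,9); m2,ce2,st2=blob(sg<45,*q,9)
    print(nm,"knob top px",ce.round(1),st[4],"z67:",ray(c,ce,67)[0].round(1),"scene px",ce2.round(1),st2[4],"tri",tri(ce,ce2).round(1), "scene z65",ray(s,ce2,65)[0].round(1))
# lids: blueish vs table
bl=(im[:,:,2]-im[:,:,0]); 
print("blue-red lid",bl[300,262:280],"table",bl[330,262:280])
m0=(bl>-3)&(g>85)
for nm,p in(("round",(127,283)),("square",(270,294)),("oblong",(344,295))):
    m=m0.copy();cv2m=m.astype(np.uint8);cv2m[p[1]-8:p[1]+9,p[0]-9:p[0]+10]=1
    cv2m=cv2.morphologyEx(cv2m,cv2.MORPH_OPEN,np.ones((3,3),np.uint8))
    mm,ce,st=blob(cv2m>0,*p,30)
    ct=max(cv2.findContours(mm.astype(np.uint8),cv2.RETR_EXTERNAL,cv2.CHAIN_APPROX_NONE)[0],key=cv2.contourArea)
    w=ray(c,ct[:,0],60)[:,:2].astype(np.float32)
    print(nm,"lid",np.round(cv2.minAreaRect(w)[0],1),np.round(cv2.minAreaRect(w)[1],1),round(cv2.minAreaRect(w)[2],1))
# rims
for nm,p in(("square",(236,190)),("round",(291,193)),("oblong",(345,196))):
    loc=g[p[1]-32:p[1]+32,p[0]-26:p[0]+26]
    rm=(g>88).astype(np.uint8);w=np.zeros_like(rm);w[p[1]-28:p[1]+28,p[0]-23:p[0]+24]=rm[p[1]-28:p[1]+28,p[0]-23:p[0]+24]
    pts=np.argwhere(w)[:,::-1];X=ray(c,pts,16)[:,:2].astype(np.float32)
    r=cv2.minAreaRect(X);print("nest",nm,len(pts),np.round(r[0],1),np.round(r[1],1),round(r[2],1),X.mean(0).round(1))
bk=(g<48).astype(np.uint8);w=np.zeros_like(bk);w[150:240,190:390]=bk[150:240,190:390]
X=ray(c,np.argwhere(w)[:,::-1],8)[:,:2].astype(np.float32);r=cv2.minAreaRect(X);print("tray",[np.round(x,1) for x in r])
E
python3 m.py
```

```text
round knob top px [122.4 280.9] 75 z67: [460.2 313.7  67. ] scene px [510.5 362. ] 94 tri [460.6 315.   63.1] scene z65 [461.8 315.3  65. ]
square knob top px [269.7 293.2] 66 z67: [447.1  61.3  67. ] scene px [408.6 240.2] 50 tri [447.4  61.5  62.4] scene z65 [449.2  63.1  65. ]
oblong knob top px [344.  293.5] 60 z67: [450.5 -67.2  67. ] scene px [365.9 196.2] 40 tri [451.  -67.8  62.9] scene z65 [452.6 -66.4  65. ]
blue-red lid [7 7 7 6 5 6 6 6 7 6 6 7 6 5 6 6 7 6] table [-6 -6 -2 -1 -2 -4 -5 -4 -4 -4 -5 -6 -5 -4 -4 -3 -3 -4]
round lid [474.2 320.2] [72.7 72.4] 87.0
square lid [448.   62.5] [44.6 43.8] 26.8
oblong lid [450.2 -66.7] [102.1 104.2] 0.4
nest square 103 [645.5 139.7] [65.3 64.8] 88.8 [643.7 142. ]
nest round 18 [658.7  13.3] [61.6 85.4] 37.4 [655.5  20.3]
nest oblong 133 [646.8 -76.5] [ 73.1 103. ] 88.8 [637.3 -73.2]
tray [array([642. ,  34.6]), array([333.3, 115.5]), np.float64(88.8)]
```

```bash
cat >> m.py <<'E'
print('---')
m0=(bl>1)&(g>85)
for nm,p in(("round",(127,283)),("oblong",(344,295))):
    v=m0.astype(np.uint8);v[p[1]-7:p[1]+5,p[0]-8:p[0]+9]=1
    v=cv2.morphologyEx(v,cv2.MORPH_OPEN,np.ones((5,5),np.uint8))
    mm,ce,st=blob(v>0,*p,26)
    ct=max(cv2.findContours(mm.astype(np.uint8),cv2.RETR_EXTERNAL,cv2.CHAIN_APPROX_NONE)[0],key=cv2.contourArea)
    w=ray(c,ct[:,0],60)[:,:2].astype(np.float32);r=cv2.minAreaRect(w);print(nm,[np.round(x,1) for x in r])
f=c["image"].astype(float).mean(2);f=f-cv2.blur(f,(15,15))
for nm,p in(("square",(236,190)),("round",(291,193)),("oblong",(345,196))):
    w=np.zeros(f.shape,bool);w[p[1]-26:p[1]+26,p[0]-20:p[0]+21]=(f>9)[p[1]-26:p[1]+26,p[0]-20:p[0]+21]
    v=cv2.connectedComponentsWithStats(w.astype(np.uint8),connectivity=8);k=1+np.argmax(v[2][1:,4])
    X=ray(c,np.argwhere(v[1]==k)[:,::-1],16)[:,:2].astype(np.float32);r=cv2.minAreaRect(X);print("nest",nm,[np.round(x,1) for x in r],cv2.minEnclosingCircle(X)[0])
E
python3 m.py | sed '1,/---/d'
python3 - <<'E'
import numpy as np,cv2
c=np.load("top0.npz");im=c["image"][:,:,::-1]
o=np.hstack([cv2.resize(im[262:322,u-30:u+30],(390,390),interpolation=cv2.INTER_NEAREST) for u in(127,344)])
cv2.imwrite("pics/z2.png",np.clip(o*1.8,0,255).astype(np.uint8))
E
```

```text
round [array([459. , 309.9]), array([34.7, 30.6]), np.float64(5.6)]
oblong [array([450.2, -67. ]), array([38.3, 67.8]), np.float64(80.5)]
nest square [array([645.7, 139.7]), array([66.8, 67.4]), np.float64(88.6)] (645.509765625, 139.39178466796875)
nest round [array([643.8,  34.6]), array([63.2, 64.8]), np.float64(2.2)] (643.415771484375, 34.61114501953125)
nest oblong [array([639.3, -71.5]), array([76.1, 95.9]), np.float64(89.8)] (637.04736328125, -71.85543823242188)
```

View pics/z2.png

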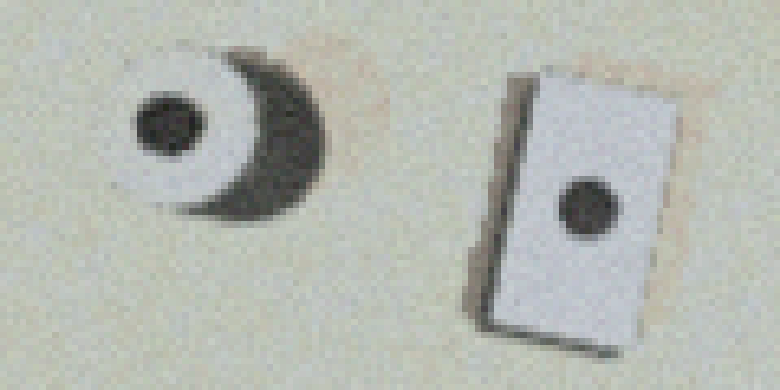

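```bash
cat > go.py <<'E'
import sys,numpy as np
from rig import ctrl
from scipy.spatial.transform import Rotation as R
x,y,z=map(float,sys.argv[1:4]); s=ctrl.sense()
q=np.array(s["ee_rot"]);r=R.from_quat(np.r_[q[1:],q[0]]);M=r.as_matrix()
yaw=np.degrees(np.arctan2(M[1,1],M[0,1]))
mod=float(sys.argv[5]) if len(sys.argv)>5 else 180
t=float(sys.argv[4]) if len(sys.argv)>4 else yaw
d=(t-yaw+mod/2)%mod-mod/2; t=yaw+d
yd=np.array([np.cos(np.radians(t)),np.sin(np.radians(t)),0]);xd=np.array([0,0,-1.]);T=np.c_[xd,yd,np.cross(xd,yd)]
rv=(r.inv()*R.from_matrix(T)).as_rotvec()
dp=(np.array([x,y,z])-s["eef_pos"])/1000
print("t",s["time_s"],"pos",np.round(s["eef_pos"],1),"jaw yaw",round(yaw,1),"J",np.round(s["joints"],2),"F",np.round(s["force"],1),"w",round(s["grip_width"],3))
print("turn rotvec",rv.round(4),"shift after turn",(T.T@dp).round(4),"| shift in current frame",(M.T@dp).round(4))
E
python3 go.py 460.5 314 110
```

```text
t 0.1 pos [124.1 509.9 238.8] jaw yaw 76.3 J [ 1.11  0.31  1.5  -0.    1.33 -0.22] F [ 0.5 -0.3 -0.5] w 0.999
turn rotvec [-0.     -0.0002  0.0011] shift after turn [ 0.1288 -0.1108  0.3732] | shift in current frame [ 0.1288 -0.1107  0.3732]
```

```bash
python3 -m jog '[[[0.0143,-0.0123,0.0415,0,0,0],[0.0143,-0.0123,0.0415,0,0,0],[0.0143,-0.0123,0.0415,0,0,0],[0.0143,-0.0123,0.0415,0,0,0],[0.0143,-0.0123,0.0415,0,0,0],[0.0143,-0.0123,0.0415,0,0,0],[0.0143,-0.0123,0.0415,0,0,0],[0.0143,-0.0123,0.0415,0,0,0],[0.0143,-0.0123,0.0415,0,0,0],[0,0,0,0,0,0],[0,0,0,0,0,0]]]' 0 30; python3 go.py 460.5 314 27
```

```text
time_s: 1.48
eef_pos: [460.4, 314.4, 110.5]
ee_rot: [0.702, 0.084, 0.702, -0.084]
force: [0.0, 0.6, 0.9]
grip_width: 1.007
t 1.475 pos [460.4 314.4 110.5] jaw yaw 76.3 J [ 0.39  0.51  1.56  0.    1.07 -0.94] F [0.  0.6 0.9] w 1.007
turn rotvec [-0.     -0.0007  0.0003] shift after turn [ 0.0835 -0.0004  0.0002] | shift in current frame [ 0.0835 -0.0003  0.0002]
```

```bash
python3 -m jog '[[[0.02,0,0,0,0,0],[0.02,0,0,0,0,0],[0.02,0,0,0,0,0],[0.0235,0,0,0,0,0],[0,0,0,0,0,0],[0,0,0,0,0,0]]]'; python3 - <<'E'
from rig import vision
import cv2,numpy as np
o=[vision.capture(n)["image"] for n in("scene","top")]
o=np.hstack([cv2.resize(o[0][260:460,400:600],(400,400)),cv2.resize(o[1][200:360,50:210],(400,400))])
cv2.imwrite("pics/g1.png",np.clip(o[:,:,::-1]*1.6,0,255).astype(np.uint8))
E
```

```text
time_s: 2.22
eef_pos: [461.0, 314.8, 28.3]
ee_rot: [0.703, 0.084, 0.702, -0.084]
force: [0.7, 0.3, 0.9]
grip_width: 1.001
```

View pics/g1.png

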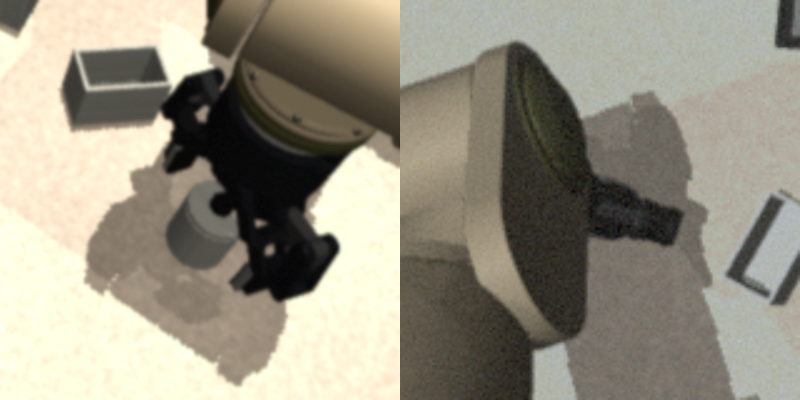

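The scene view shows the round canister standing between the open jaws and centred in them. Closing now.

```bash
python3 -m jog '[[[0,0,0,0,0,0],[0,0,0,0,0,0],[0,0,0,0,0,0],[0,0,0,0,0,0],[0,0,0,0,0,0],[0,0,0,0,0,0],[0,0,0,0,0,0],[0,0,0,0,0,0]]]' 255 40;  python3 go.py 643 34.6 120
```

```text
time_s: 3.32
eef_pos: [461.1, 314.3, 27.5]
ee_rot: [0.702, 0.084, 0.702, -0.084]
force: [-1.8, -0.8, 4.8]
grip_width: 0.505
t 3.325 pos [461.1 314.3  27.5] jaw yaw 76.3 J [ 0.39  0.64  1.61 -0.    0.89 -0.94] F [-1.8 -0.8  4.8] w 0.505
turn rotvec [-0.      0.0005 -0.0003] shift after turn [-0.0925 -0.2287  0.2429] | shift in current frame [-0.0924 -0.2287  0.2429]
```

```bash
python3 -m jog '[[[-0.02,0,0,0,0,0],[-0.03,0,0,0,0,0],[-0.03,0,0,0,0,0],[-0.0125,-0.0286,0.0304,0,0,0],[0,-0.0286,0.0304,0,0,0],[0,-0.0286,0.0304,0,0,0],[0,-0.0286,0.0304,0,0,0],[0,-0.0286,0.0304,0,0,0],[0,-0.0286,0.0304,0,0,0],[0,-0.0286,0.0304,0,0,0],[0,-0.0285,0.0304,0,0,0],[0,0,0,0,0,0]]]'; python3 -m jog '[[[0,0,0,0,0,0],[0,0,0,0,0,0]]]' >/dev/null; python3 go.py 643 34.6 38.5;python3 - <<'E'
from rig import vision
import cv2,numpy as np
o=[vision.capture(n)["image"] for n in("scene","top")]
o=np.hstack([cv2.resize(o[0][150:400,200:450],(400,400)),cv2.resize(o[1][100:300,190:390],(400,400))])
cv2.imwrite("pics/g2.png",np.clip(o[:,:,::-1]*1.6,0,255).astype(np.uint8))
E
```

```text
time_s: 4.82
eef_pos: [643.8, 31.9, 118.6]
ee_rot: [0.702, 0.085, 0.702, -0.085]
force: [0.7, 0.1, -2.3]
grip_width: 0.508
t 5.075 pos [642.7  35.4 119.5] jaw yaw 76.4 J [-0.13  0.68  1.25  0.    1.21 -1.46] F [-0.9  0.9 -1.6] w 0.504
turn rotvec [ 0.     -0.0006 -0.    ] shift after turn [ 0.081  -0.0007  0.0005] | shift in current frame [ 0.081  -0.0007  0.0006]
```

View pics/g2.png

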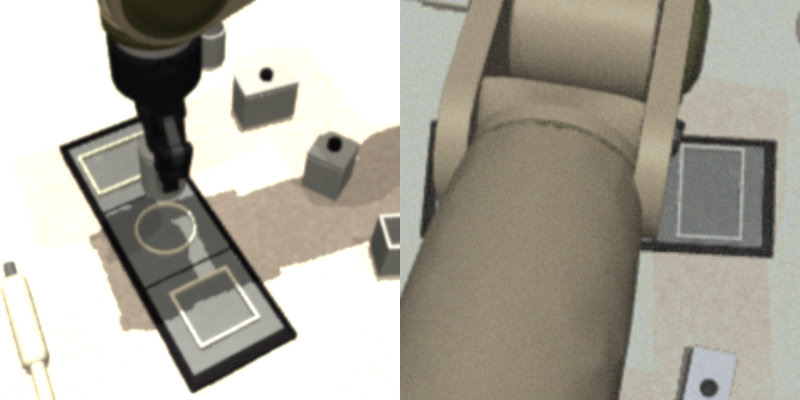

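Canister held upright above the round nest. Lowering.

```bash
python3 -m jog '[[[0.02,0,0,0,0,0],[0.02,0,0,0,0,0],[0.018,0,0,0,0,0],[0.01,0,0,0,0,0],[0.005,0,0,0,0,0],[0.003,0,0,0,0,0],[0.002,0,0,0,0,0],[0.001,0,0,0,0,0],[0,0,0,0,0,0],[0,0,0,0,0,0]]]';  python3 go.py 643 34.6 37.5;python3 - <<'E'
from rig import vision
import cv2,numpy as np
o=vision.capture("scene")["image"]
o=cv2.resize(o[200:350,220:370],(600,600))
cv2.imwrite("pics/g3.png",np.clip(o[:,:,::-1]*1.6,0,255).astype(np.uint8))
E
```

```text
time_s: 6.42
eef_pos: [643.2, 34.4, 40.8]
ee_rot: [0.702, 0.084, 0.702, -0.084]
force: [-0.7, 0.4, -1.8]
grip_width: 0.507
t 6.425 pos [643.2  34.4  40.8] jaw yaw 76.3 J [-0.13  0.77  1.31  0.    1.06 -1.46] F [-0.7  0.4 -1.8] w 0.507
turn rotvec [-0.      0.0003 -0.    ] shift after turn [ 0.0033  0.0001 -0.0002] | shift in current frame [ 0.0033  0.0001 -0.0002]
```

View pics/g3.png

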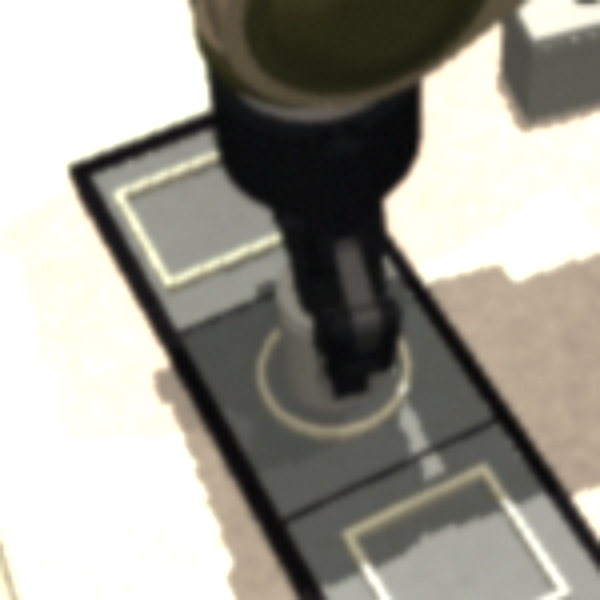

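Inside the ring, about 3 mm up. Final touch-down.

```bash
python3 -m jog '[[[0.0012,0,0,0,0,0],[0.001,0,0,0,0,0],[0.0007,0,0,0,0,0],[0,0,0,0,0,0],[0,0,0,0,0,0]]]'
```

```text
time_s: 7.1
eef_pos: [643.1, 34.5, 37.7]
ee_rot: [0.702, 0.084, 0.702, -0.084]
force: [1.0, -0.7, -1.6]
grip_width: 0.51
```

```bash
python3 -m jog '[[[0.0005,0,0,0,0,0],[0,0,0,0,0,0],[0,0,0,0,0,0]]]'
```

```text
time_s: 7.48
eef_pos: [643.2, 34.5, 37.5]
ee_rot: [0.702, 0.084, 0.702, -0.084]
force: [-1.7, -0.3, 4.0]
grip_width: 0.506
```

Contact felt (+4 N). Releasing.

```bash
python3 -m jog '[[[0,0,0,0,0,0],[0,0,0,0,0,0],[0,0,0,0,0,0],[0,0,0,0,0,0],[0,0,0,0,0,0],[-0.01,0,0,0,0,0],[-0.02,0,0,0,0,0],[-0.03,0,0,0,0,0],[-0.03,0,0,0,0,0],[0,0,0,0,0,0],[0,0,0,0,0,0]]]' 0; python3 go.py 447.2 62 110 26.8 90
```

```text
time_s: 8.85
eef_pos: [642.9, 34.5, 127.3]
ee_rot: [0.702, 0.084, 0.702, -0.084]
force: [0.5, -0.2, -0.7]
grip_width: 0.999
t 8.85 pos [642.9  34.5 127.3] jaw yaw 76.3 J [-0.13  0.67  1.25  0.    1.23 -1.46] F [ 0.5 -0.2 -0.7] w 0.999
turn rotvec [-7.066e-01 -1.000e-04 -0.000e+00] shift after turn [ 0.0173  0.1128 -0.1623] | shift in current frame [ 0.0174 -0.0196 -0.1967]
```

```bash
python3 -m jog '[[[0,0,0,-0.1766,0,0],[0,0,0,-0.1766,0,0],[0,0,0,-0.1766,0,0],[0,0,0,-0.1767,0,0],[0.0035,0.0226,-0.0325,0,0,0],[0.0035,0.0226,-0.0325,0,0,0],[0.0035,0.0226,-0.0325,0,0,0],[0.0035,0.0226,-0.0325,0,0,0],[0.0035,0.0226,-0.0325,0,0,0],[0,0,0,0,0,0],[0,0,0,0,0,0],[0,0,0,0,0,0]]]'; python3 go.py 447.2 62 27 26.8 90
python3 - <<'E'
from rig import vision
import cv2,numpy as np
o=[vision.capture(n)["image"] for n in("scene","top")]
o=np.hstack([cv2.resize(o[0][150:390,230:470],(400,400)),cv2.resize(o[1][130:330,190:390],(400,400))])
cv2.imwrite("pics/g4.png",np.clip(o[:,:,::-1]*1.6,0,255).astype(np.uint8))
E
```

```text
time_s: 10.35
eef_pos: [447.9, 61.9, 109.6]
ee_rot: [0.688, -0.164, 0.688, 0.164]
force: [-0.7, -0.1, 0.4]
grip_width: 1.001
t 10.35 pos [447.9  61.9 109.6] jaw yaw 116.8 J [-0.12  0.31  1.87  0.    0.95 -2.16] F [-0.7 -0.1  0.4] w 1.001
turn rotvec [-0.0003  0.0002  0.0001] shift after turn [ 0.0826  0.0004 -0.0005] | shift in current frame [ 0.0826  0.0004 -0.0005]
```

View pics/g4.png

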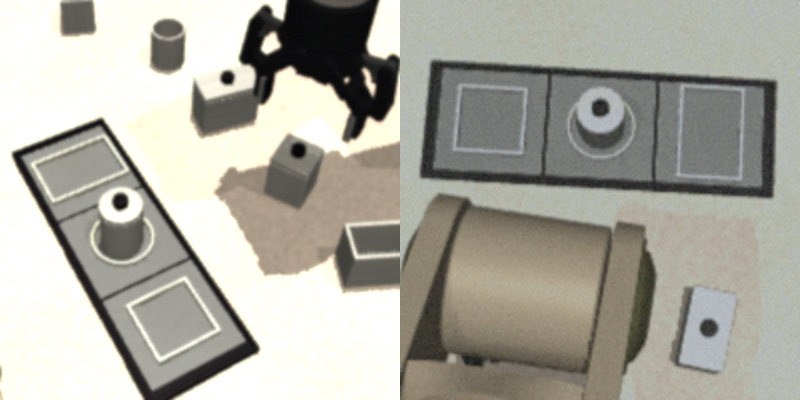

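Round canister sits within its nest (top view (291,193) area). Gripper is above the square one; descending.

```bash
python3 -m jog '[[[0.02,0,0,0,0,0],[0.02,0,0,0,0,0],[0.02,0,0,0,0,0],[0.0225,0.0004,-0.0005,0,0,0],[0,0,0,0,0,0],[0,0,0,0,0,0]]]'; python3 - <<'E'
from rig import vision
import cv2,numpy as np
o=vision.capture("scene")["image"]
o=cv2.resize(o[150:330,310:490],(540,540))
cv2.imwrite("pics/g5.png",np.clip(o[:,:,::-1]*1.6,0,255).astype(np.uint8))
E
```

```text
time_s: 11.2
eef_pos: [447.0, 62.1, 27.8]
ee_rot: [0.688, -0.164, 0.688, 0.164]
force: [-0.1, -0.5, 0.3]
grip_width: 0.999
```

View pics/g5.png

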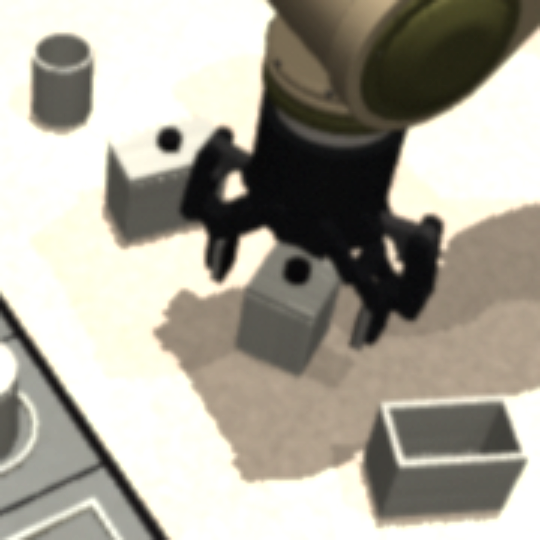

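The square canister is between the jaws with its faces parallel to the pads, and the oblong is clear of them. Closing.

```bash
python3 -m jog '[[[0,0,0,0,0,0],[0,0,0,0,0,0],[0,0,0,0,0,0],[0,0,0,0,0,0],[0,0,0,0,0,0],[0,0,0,0,0,0],[0,0,0,0,0,0],[0,0,0,0,0,0]]]' 255 40;  python3 go.py 644.8 139.7 120 88.8 90
```

```text
time_s: 12.25
eef_pos: [446.8, 62.2, 27.6]
ee_rot: [0.688, -0.164, 0.688, 0.164]
force: [-1.4, 1.3, 5.1]
grip_width: 0.508
t 12.25 pos [446.8  62.2  27.6] jaw yaw 116.8 J [-0.12  0.46  1.94 -0.    0.74 -2.16] F [-1.4  1.3  5.1] w 0.508
turn rotvec [4.887e-01 7.000e-04 3.000e-04] shift after turn [-0.0924  0.0816  0.1964] | shift in current frame [-0.0922 -0.0201  0.2118]
```

```bash
python3 -m jog '[[[-0.02,0,0,0,0,0],[-0.03,0,0,0.1222,0,0],[-0.03,0,0,0.1222,0,0],[-0.0124,0,0,0.1222,0,0],[0,0,0,0.1221,0,0],[0,0.0136,0.0327,0,0,0],[0,0.0136,0.0327,0,0,0],[0,0.0136,0.0327,0,0,0],[0,0.0136,0.0327,0,0,0],[0,0.0136,0.0327,0,0,0],[0,0.0136,0.0327,0,0,0],[0,0,0,0,0,0]]]'; python3 -m jog '[[[0,0,0,0,0,0],[0,0,0,0,0,0]]]' >/dev/null; python3 go.py 644.8 139.7 38.5 88.8 90
```

```text
time_s: 13.75
eef_pos: [645.1, 140.2, 118.3]
ee_rot: [0.707, 0.007, 0.707, -0.007]
force: [-0.7, 0.2, -1.7]
grip_width: 0.514
t 14.0 pos [643.8 139.4 119.7] jaw yaw 88.8 J [ 0.04  0.71  1.2  -0.    1.24 -1.51] F [ 0.2  0.1 -1.1] w 0.51
turn rotvec [-0.0003 -0.0005  0.0001] shift after turn [0.0812 0.0003 0.001 ] | shift in current frame [0.0812 0.0003 0.0011]
```

```bash
python3 -m jog '[[[0.02,0,0.001,0,0,0],[0.02,0,0,0,0,0],[0.018,0,0,0,0,0],[0.01,0,0,0,0,0],[0.005,0,0,0,0,0],[0.003,0,0,0,0,0],[0.002,0,0,0,0,0],[0.001,0,0,0,0,0],[0,0,0,0,0,0],[0,0,0,0,0,0]]]';  python3 - <<'E'
from rig import vision
import cv2,numpy as np
o=vision.capture("scene")["image"]
o=cv2.resize(o[230:410,240:420],(540,540))
cv2.imwrite("pics/g6.png",np.clip(o[:,:,::-1]*1.6,0,255).astype(np.uint8))
E
```

```text
time_s: 15.25
eef_pos: [645.5, 139.6, 40.8]
ee_rot: [0.707, 0.007, 0.707, -0.007]
force: [0.4, 0.3, -2.3]
grip_width: 0.51
```

View pics/g6.png

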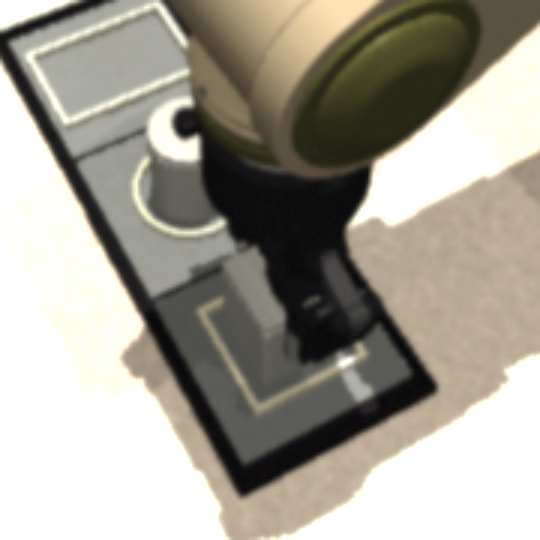

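Inside the square rim with a gap on the visible sides. Touching down.

```bash
python3 -m jog '[[[0.0012,0,0,0,0,0],[0.001,0,0,0,0,0],[0.0007,0,0,0,0,0],[0,0,0,0,0,0],[0,0,0,0,0,0]]]'; python3 -m jog '[[[0.0005,0,0,0,0,0],[0,0,0,0,0,0],[0,0,0,0,0,0]]]'
```

```text
time_s: 15.92
eef_pos: [645.4, 139.6, 37.7]
ee_rot: [0.707, 0.007, 0.707, -0.007]
force: [0.2, 0.4, -0.8]
grip_width: 0.51
time_s: 16.3
eef_pos: [645.4, 139.7, 37.7]
ee_rot: [0.707, 0.007, 0.707, -0.007]
force: [-3.8, 0.1, 6.1]
grip_width: 0.51
```

Contact. Release and rise.

```bash
python3 -m jog '[[[0,0,0,0,0,0],[0,0,0,0,0,0],[0,0,0,0,0,0],[0,0,0,0,0,0],[0,0,0,0,0,0],[-0.01,0,0,0,0,0],[-0.02,0,0,0,0,0],[-0.03,0,0,0,0,0],[-0.03,0,0,0,0,0],[0,0,0,0,0,0],[0,0,0,0,0,0]]]' 0; python3 go.py 450.3 -67.1 110 80.5 180
```

```text
time_s: 17.68
eef_pos: [645.1, 139.6, 127.2]
ee_rot: [0.707, 0.007, 0.707, -0.007]
force: [-0.1, 0.4, -0.5]
grip_width: 0.998
t 17.675 pos [645.1 139.6 127.2] jaw yaw 88.8 J [ 0.04  0.7   1.18  0.    1.25 -1.51] F [-0.1  0.4 -0.5] w 0.998
turn rotvec [ 0.1447 -0.0003  0.    ] shift after turn [ 0.0172 -0.236  -0.158 ] | shift in current frame [ 0.0172 -0.2108 -0.1904]
```

```bash
python3 -m jog '[[[0,0,0,0.1447,0,0],[0,-0.0337,-0.0226,0,0,0],[0,-0.0337,-0.0226,0,0,0],[0,-0.0337,-0.0226,0,0,0],[0,-0.0337,-0.0226,0,0,0],[0,-0.0337,-0.0226,0,0,0],[0,-0.0337,-0.0225,0,0,0],[0.0172,-0.0338,-0.0225,0,0,0],[0,0,0,0,0,0],[0,0,0,0,0,0],[0,0,0,0,0,0]]]'; python3 go.py 450.3 -67.1 27 80.5
python3 - <<'E'
from rig import vision
import cv2,numpy as np
o=[vision.capture(n)["image"] for n in("scene","top")]
o=np.hstack([cv2.resize(o[0][120:390,230:500],(400,400)),cv2.resize(o[1][130:330,190:390],(400,400))])
cv2.imwrite("pics/g7.png",np.clip(o[:,:,::-1]*1.6,0,255).astype(np.uint8))
E
```

```text
time_s: 19.05
eef_pos: [451.2, -66.6, 110.1]
ee_rot: [0.705, 0.058, 0.705, -0.058]
force: [-0.2, 0.1, 0.4]
grip_width: 0.999
t 19.05 pos [451.2 -66.6 110.1] jaw yaw 80.6 J [-0.4   0.32  1.86  0.    0.96 -1.81] F [-0.2  0.1  0.4] w 0.999
turn rotvec [0.0012 0.0004 0.    ] shift after turn [ 0.0831 -0.0007 -0.0008] | shift in current frame [ 0.0831 -0.0007 -0.0008]
```

View pics/g7.png

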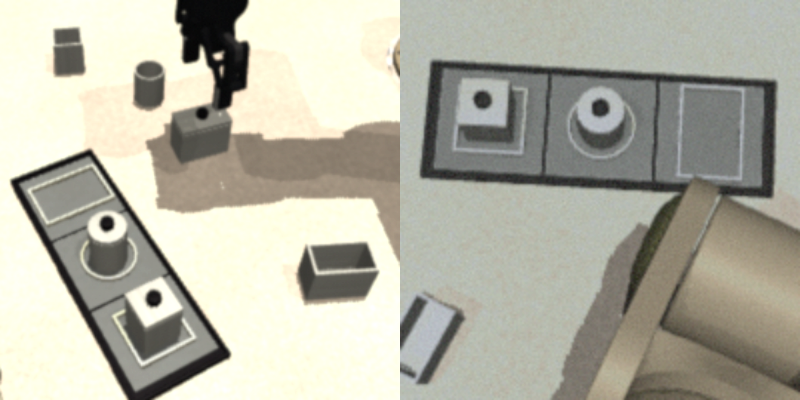

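Square and round are both in their nests and upright. Descending on the oblong.

```bash
python3 -m jog '[[[0.02,-0.0007,-0.0008,0,0,0],[0.02,0,0,0,0,0],[0.02,0,0,0,0,0],[0.023,0,0,0,0,0],[0,0,0,0,0,0],[0,0,0,0,0,0]]]'; python3 - <<'E'
from rig import vision
import cv2,numpy as np
o=vision.capture("scene")["image"]
o=cv2.resize(o[110:270,290:450],(540,540))
cv2.imwrite("pics/g8.png",np.clip(o[:,:,::-1]*1.6,0,255).astype(np.uint8))
E
```

```text
time_s: 19.9
eef_pos: [450.2, -67.6, 27.7]
ee_rot: [0.705, 0.058, 0.704, -0.058]
force: [-0.0, -0.0, -0.3]
grip_width: 0.998
```

View pics/g8.png

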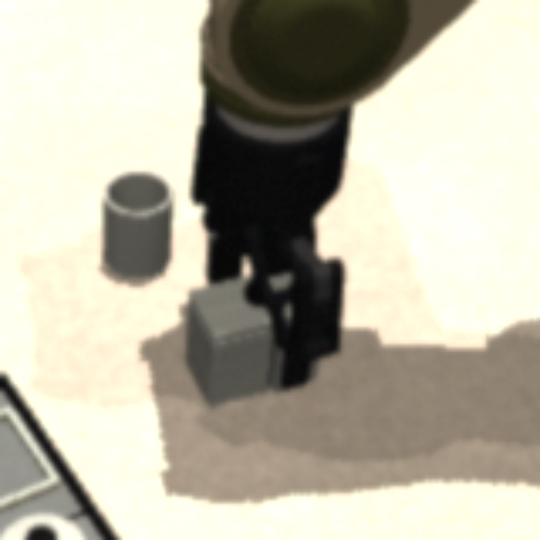

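The oblong is between the jaws, which straddle its short side, and the open round one is clear. Closing.

```bash
python3 -m jog '[[[0,0,0,0,0,0],[0,0,0,0,0,0],[0,0,0,0,0,0],[0,0,0,0,0,0],[0,0,0,0,0,0],[0,0,0,0,0,0],[0,0,0,0,0,0],[0,0,0,0,0,0]]]' 255 40;  python3 go.py 639.5 -71 120 88.8 180
```

```text
time_s: 20.95
eef_pos: [450.0, -67.7, 27.4]
ee_rot: [0.705, 0.058, 0.704, -0.059]
force: [-1.3, 0.3, 5.8]
grip_width: 0.467
t 20.95 pos [450.  -67.7  27.4] jaw yaw 80.5 J [-0.41  0.47  1.93  0.    0.75 -1.81] F [-1.3  0.3  5.8] w 0.467
turn rotvec [-0.1447  0.0007  0.0002] shift after turn [-0.0926  0.0007  0.1896] | shift in current frame [-0.0925  0.028   0.1875]
```

```bash
python3 -m jog '[[[-0.02,0,0,0,0,0],[-0.03,0,0,-0.0724,0,0],[-0.03,0,0,-0.0723,0,0],[-0.0126,0,0,0,0,0],[0,0.0007,0.0316,0,0,0],[0,0,0.0316,0,0,0],[0,0,0.0316,0,0,0],[0,0,0.0316,0,0,0],[0,0,0.0316,0,0,0],[0,0,0.0316,0,0,0],[0,0,0,0,0,0],[0,0,0,0,0,0]]]'; python3 -m jog '[[[0,0,0,0,0,0]]]' >/dev/null; python3 go.py 639.5 -71 38.5 88.8
```

```text
time_s: 22.45
eef_pos: [638.4, -70.7, 118.5]
ee_rot: [0.706, 0.008, 0.708, -0.008]
force: [-0.6, 0.3, -0.4]
grip_width: 0.467
t 22.575 pos [638.6 -70.9 119.4] jaw yaw 88.8 J [-0.29  0.67  1.26 -0.    1.21 -1.84] F [-0.7 -0.2 -2. ] w 0.463
turn rotvec [-0.0006 -0.0008 -0.0002] shift after turn [ 0.0809 -0.0001  0.0009] | shift in current frame [ 0.0809 -0.0001  0.001 ]
```

```bash
python3 -m jog '[[[0.02,0,0.001,0,0,0],[0.02,0,0,0,0,0],[0.018,0,0,0,0,0],[0.01,0,0,0,0,0],[0.005,0,0,0,0,0],[0.003,0,0,0,0,0],[0.002,0,0,0,0,0],[0.001,0,0,0,0,0],[0,0,0,0,0,0],[0,0,0,0,0,0]]]';  python3 - <<'E'
from rig import vision
import cv2,numpy as np
o=vision.capture("scene")["image"]
o=cv2.resize(o[180:330,200:350],(540,540))
cv2.imwrite("pics/g9.png",np.clip(o[:,:,::-1]*1.6,0,255).astype(np.uint8))
E
```

```text
time_s: 23.82
eef_pos: [640.4, -71.0, 40.8]
ee_rot: [0.707, 0.007, 0.707, -0.007]
force: [-1.0, -0.3, -1.0]
grip_width: 0.464
```

View pics/g9.png

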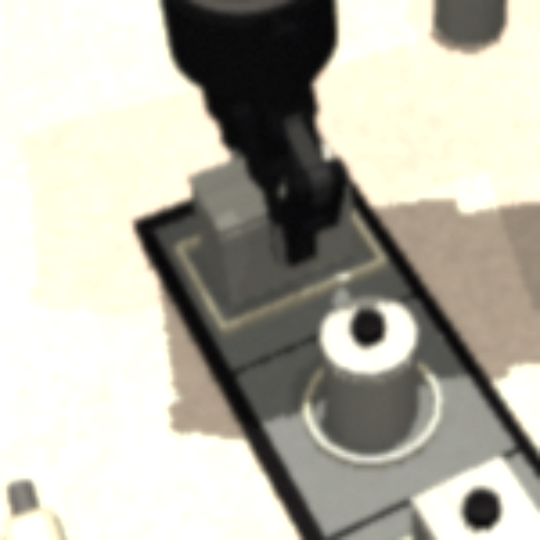

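Aligned inside the oblong rim. Touching down.

```bash
python3 -m jog '[[[0.0012,0,0,0,0,0],[0.001,0,0,0,0,0],[0.0007,0,0,0,0,0],[0,0,0,0,0,0],[0,0,0,0,0,0]]]'; python3 -m jog '[[[0.0005,0,0,0,0,0],[0,0,0,0,0,0],[0,0,0,0,0,0]]]'
```

```text
time_s: 24.5
eef_pos: [640.3, -70.9, 37.7]
ee_rot: [0.707, 0.007, 0.707, -0.007]
force: [-0.1, -0.4, -1.7]
grip_width: 0.466
time_s: 24.88
eef_pos: [640.3, -70.9, 37.4]
ee_rot: [0.707, 0.007, 0.707, -0.007]
force: [-0.2, -0.4, 2.0]
grip_width: 0.463
```

Contact (−1.7 to +2 N). Release, rise and back off toward the base side so the cameras can see.

```bash
python3 -m jog '[[[0,0,0,0,0,0],[0,0,0,0,0,0],[0,0,0,0,0,0],[0,0,0,0,0,0],[0,0,0,0,0,0],[-0.01,0,0,0,0,0],[-0.02,0,0,0,0,0],[-0.03,0,0,0,0,0],[-0.04,0,0,0,0,0],[-0.04,0,0,0,0,0],[0,0,0,0,0,0]]]' 0;  python3 -m jog '[[[0,-0.03,-0.03,0,0,0],[0,-0.03,-0.03,0,0,0],[0,-0.03,-0.03,0,0,0],[0,-0.03,-0.03,0,0,0],[0,-0.03,-0.03,0,0,0],[0,-0.03,-0.03,0,0,0],[0,-0.03,-0.03,0,0,0],[0,0,0,0,0,0],[0,0,0,0,0,0]]]'; python3 - <<'E'
import sys;sys.path.insert(0,".")
from rig import vision
from h import *
c=vision.capture("top");s=vision.capture("scene")
o=np.hstack([cv2.resize(s["image"][150:400,200:450],(400,400)),cv2.resize(c["image"][120:320,190:390],(400,400))])
cv2.imwrite("pics/f.png",np.clip(o[:,:,::-1]*1.6,0,255).astype(np.uint8))
# expected knob px in both cams (z=77) vs observed
g=cv2.GaussianBlur(c["image"],(3,3),0).mean(2)
for n,x,y in(("sq",644.8,139.7),("rd",643,34.6),("ob",639.5,-71)):
    p=proj(c,[[x,y,77]])[0];u,v=p.round().astype(int);w=g[v-8:v+9,u-8:u+9]<60
    q=np.argwhere(w).mean(0)[::-1]+[u-8,v-8];print(n,w.sum(),"knob at",ray(c,q,77)[0].round(1),"nest",x,y)
E
```

```text
time_s: 26.25
eef_pos: [641.6, -71.2, 182.4]
ee_rot: [0.71, 0.007, 0.704, -0.008]
force: [0.2, 0.3, -0.4]
grip_width: 0.997
time_s: 27.38
eef_pos: [426.1, -276.2, 177.4]
ee_rot: [0.707, 0.008, 0.707, -0.007]
force: [-0.0, 0.6, -0.7]
grip_width: 1.003
sq 53 knob at [644.9 139.   77. ] nest 644.8 139.7
rd 50 knob at [641.8  34.2  77. ] nest 643 34.6
ob 50 knob at [640.2 -71.1  77. ] nest 639.5 -71
```

View pics/f.png

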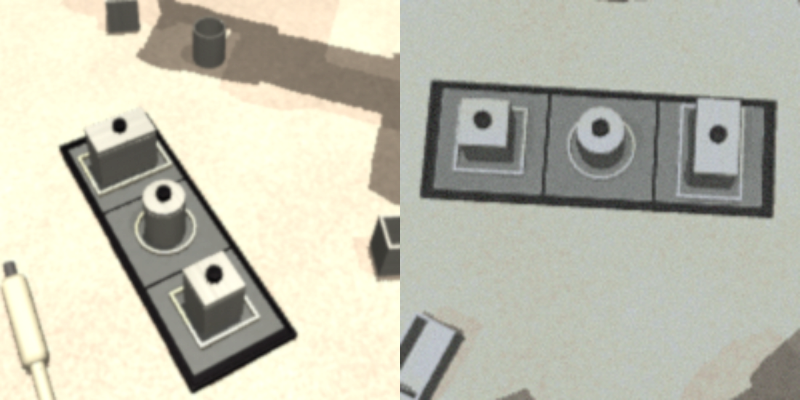

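All three knobs are within about 1.3 mm of their nest centres. The canisters are upright inside their rims and the open canisters stand as before. Handing in.

```bash
python3 -c "
from rig import workorder
print(workorder.finish_job())"
```

```text
the job is handed in; nothing more can be done
None
```

The round, square and oblong closed canisters each stand in their own nest, and I handed the job in after about 27.5 s of the 83 s allowed. I lowered each one slowly until the wrist felt the floor, released it there, and moved the arm clear.

- **Position:** in the last top view, all three knobs lie within about 1.3 mm of their measured nest centres. The nests leave about 8 mm of room on each side, and both views show the canisters upright inside their rims.
- **Forces:** the highest wrist force I read was about 7 N, during touch-down of the square canister. I only read it at the end of each move.
- **Open canisters:** I never touched them. The last picture shows two only in part, and I did not measure their positions again.
- **Disagreements:**
  - Measuring the knobs from both cameras put them about 3 mm lower than expected, and the two cameras differed by about 2 mm in position. This is roughly the stated calibration error.
  - My first tries at outlining the round and oblong lids and the round and oblong nests gave wrong sizes. I redid them and set aside the second round-lid outline, also wrong, in favour of its knob.

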